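# Lay out the washer's parts on their outlines

## Robot

A 7-joint arm with a two-finger parallel gripper is mounted at the origin on the work surface. World frame = base frame: x ahead of the robot, y to its left, z up, the work surface at z = 0. Lengths are in mm, angles in rad, forces in N, time in s.
With the tool pointing down it reaches from about 425 to 875 mm from the base axis. Payload 4.7 kg.
Tool frame: the origin (TCP) lies midway between the tips of the shut fingers; the grasp point (between the pads) lies arm.grip_point_offset behind it (arm.grip_point_offset is the distance from the TCP to the grasp point, in mm); z points along the fingers, y is the direction in which the jaws open and shut (so a half turn about z gives the same grasp; the last joint's range is limited). The gripper opens to 85 mm and grips with 20 to 120 N. Pads are 22 mm wide; open, the fingers measure 114 mm over their backs; the gripper's body (76 mm by 85 mm) begins 54 mm behind the grasp point. The pads swing forward as they close: fully open they stand 13 mm farther back than shut.
Start: joints at [1.25, 0.321, -0.07, 1.45, 0.023, 1.371, -0.057], TCP at [213.558, -613.936, 231.349] pointing down, gripper open.
Joint ranges: [-2.86, 2.86], [-0.3, 2.09], [-1.38, 1.24], [0.06, 2.45], [-1.56, 4.7], [0.09, 2.05], [-2.69, 2.69]. Speed limits (rad/s): [2.57, 2.57, 3.14, 3.14, 3.14, 3.14, 3.14].

## Interface

Orientations are given as a unit quaternion [w, x, y, z].
In Python, from workcell import get_obs, imaging, arm gives the robot as it stands.
- The arm moves only by the shell command python3 -m pendant 'ROWS'. ROWS is JSON, a list of rows, each a list of 3 entries, a list of its own where there are three numbers: the turn, a rotation vector about the tool's x, y, z in degrees, then the shift along the tool's x, y, z in mm, then the closure, from 0 (fully open) to 1 (shut). A call has 1 to 20 rows; each row shifts and turns the commanded pose from where the row before left it, along the tool's axes as they then stand; what a row does not reach is not made up. A row lasts 1/12 s, in which the tool goes at most 41.7 mm and 7.16 degrees, less where a joint would pass 70% of its speed; a pose out of reach is approached as far as the arm can. A call with a gripper value outside its range is refused whole. The fingers move at their own pace and stop on an object; the grip force is fixed at half the most. Time passes only in rows, so rows that do not move let the fingers close. It gives the time, the measured TCP pose, the force and the opening at its end, in the units of the state.
- get_obs(): the state, without advancing time (a new reading comes with each control period).
- imaging.read_camera(name): name is "scene" or "top"; returns a dict with "color" (384x512x3 uint8, red, green, blue), "z_map" (384x512 float32, mm along the optical axis (not along the pixel's ray), 0 where there is no reading), "fovy" (degrees; the focal length in pixels is half the picture's height over the tangent of half this angle, whatever the lens; pixels are square), "cx", "cy" (the principal point, pixels), "k1" (the pictures are not rectified: a ray, as slopes to the right and down, at radius r is drawn at 1 + k1 r^2 times it, then the intrinsics apply), "pose" (4x4, takes a point from camera to world coordinates). Camera axes: x right, y down, z forward; pixel columns grow to the right and rows downward; lengths in mm; the calibration is good to about 2 mm. A picture is of the moment at which its call begins.
- arm.finish_job(): hands the job in, once; it reports no verdict.
The state is a dict: "t": time; "qpos": joint angles; "dq": joint speeds; "joint_torque": joint torques, N m; "tcp_pos": TCP position; "tool_rot": TCP orientation; "contact_force": force on the tool from outside, world axes, zero at the start; "torque": the same for the moment, N m; "opening": finger opening in mm.
Only numpy, scipy, OpenCV 4.12 (cv2) and the standard library are available. Lean on these libraries where they do the work, as an engineer would, in place of code of your own. Each camera call takes 0.05 s, during which the arm holds its last target. There are 200 camera calls.

## Task

The parts taken out of a washing machine lie about the counter. Set each of the four, the right way up, on the mat whose printed outline matches its base, centred inside the outline and lined up with it. Leave the dosing cup and the tape roll where they are.

Things in the scene. Friction and masses are not known exactly. Their poses are not given: they have to be found in the camera images.
- filter_plug: Drain-filter plug, white plastic: a round base 60 mm across and 16 mm high, with an upright straight grip bar across its top, 48 mm long (along its x axis), 10 mm thick (y) and 24 mm high; 40 mm high in all. Origin at the centre of its underside, z up. Starts on the counter. About 70 g.
- program_knob: Programme knob, white plastic: a round skirt 44 mm across and 6 mm high, with a round hub 32 mm across on it; 26 mm high in all, with a short dark line on top. Origin at the centre of its underside, z up. Starts on the counter. About 40 g.
- door_latch: Door latch, a grey oblong block 70 mm long (its x axis), 32 mm wide (y) and 26 mm high, with a flat steel strip and a dark slot on top. Origin at the centre of its underside, z up. Starts on the counter. About 100 g.
- rubber_foot: Anti-vibration foot, black rubber: a square base 52 x 52 mm and 10 mm high (sides along x and y), with a round post 34 mm across on it; 32 mm high in all, with a steel dot on top. Origin at the centre of its underside, z up. Starts on the counter. About 120 g.
- pad_large_circle: Square black rubber mat, 90 x 90 mm, 4 mm thick, fixed to the counter, with a thin white outline printed round its centre: a circle 68 mm across inside the line. Origin at the centre of its underside, at counter height; its top is 4 mm higher. For the filter plug, turned any way.
- pad_small_circle: Square black rubber mat, 90 x 90 mm, 4 mm thick, fixed to the counter, with a thin white outline printed round its centre: a circle 52 mm across inside the line. Origin at the centre of its underside, at counter height; its top is 4 mm higher. For the programme knob, turned any way.
- pad_rectangle: Square black rubber mat, 90 x 90 mm, 4 mm thick, fixed to the counter, with a thin white outline printed round its centre: a rectangle 78 mm (along the mat's x axis) by 40 mm (y) inside the line. Origin at the centre of its underside, at counter height; its top is 4 mm higher. For the door latch, either end first.
- pad_square: Square black rubber mat, 90 x 90 mm, 4 mm thick, fixed to the counter, with a thin white outline printed round its centre: a square of 60 mm inside the line, its sides along the mat's x and y axes. Origin at the centre of its underside, at counter height; its top is 4 mm higher. For the rubber foot, any side first.
- dosing_cup: Bystander: open blue plastic cup, 60 mm across the rim, 50 mm high, light and loose. Origin at the centre of its underside. To be left alone.
- tape_roll: Bystander: roll of tape, a cardboard-brown ring lying flat, 84 mm across outside, 60 mm inside, 24 mm high, loose. Origin at the centre of its underside. To be left alone.
There are look-alikes about, which are no part of the job. Leave any green or turquoise look-alike of the program_knob alone.

How it is judged (in metres and radians):
At the end, for the whole second after the job is handed in: Each part upright (0.08 rad) and at rest on its matching mat: centre within 10 mm of the mat's, underside 2 to 7 mm above the counter; latch's long side within 0.2 rad of the rectangle's, foot's sides within 0.2 rad of the square's (horizontal distance between filter_plug and pad_large_circle below 0.01 m and z of filter_plug in the frame of pad_large_circle between 0.002 and 0.007 m and angle between each of filter_plug, program_knob, door_latch, rubber_foot's own z axis and vertical below 0.08 rad and linear speed of each of filter_plug, program_knob, door_latch, rubber_foot below 0.02 m/s and angular speed of each of filter_plug, program_knob, door_latch, rubber_foot below 0.2 rad/s and horizontal distance between program_knob and pad_small_circle below 0.01 m and z of program_knob in the frame of pad_small_circle between 0.002 and 0.007 m and horizontal distance between door_latch and pad_rectangle below 0.01 m and z of door_latch in the frame of pad_rectangle between 0.002 and 0.007 m and horizontal distance between rubber_foot and pad_square below 0.01 m and z of rubber_foot in the frame of pad_square between 0.002 and 0.007 m and angle between the x axis of door_latch and the x axis of pad_rectangle, either way round below 0.2 rad and (angle between the x axis of rubber_foot and the x axis of pad_square, either way round below 0.2 rad or angle between the x axis of rubber_foot and the y axis of pad_square, either way round below 0.2 rad)); the robot touches nothing.
It fails at once if the dosing cup is shoved more than 20 mm or tipped (distance of dosing_cup from where it was at the start of the episode above 0.02 m or angle between dosing_cup's own z axis and vertical above 0.5 rad).
It fails at once if the tape roll is shoved more than 20 mm or tipped (distance of tape_roll from where it was at the start of the episode above 0.02 m or angle between tape_roll's own z axis and vertical above 0.5 rad).
It also fails if it takes over 96 s, if anything falls off the work surface, if the arm or the gripper's body presses on something with over 40 N, if the wrist force passes 120 N, or if a joint passes its speed limit or range.

## Working session

There is one attempt and no reset: what is moved stays moved. The work goes in short steps, Python scripts to look and compute and a shell command to move; the robot and the scene stay as the last step left them, time stands still between calls to the robot, and variables do not carry over. Pictures are saved under pics/ and viewed, about 12 in all and at most 16, crops included, and the job is handed in when it is done.

```bash
ls; mkdir -p pics; cat > h.py <<'E'
import numpy as np, cv2
from workcell import get_obs, imaging, arm
def cam(n):
    c=imaging.read_camera(n); f=192/np.tan(np.radians(c['fovy']/2)); c['f']=f
    c['K']=np.array([[f,0,c['cx']],[0,f,c['cy']],[0,0,1.]]); c['P']=np.array(c['pose']); return c
def rays(c,uv):
    uv=np.asarray(uv,float).reshape(-1,2); d=(uv-[c['cx'],c['cy']])/c['f']; s=d.copy()
    for _ in range(20): s=d/(1+c['k1']*(s**2).sum(1,keepdims=True))
    return s
def plane(c,uv,z):
    s=rays(c,uv); D=np.c_[s,np.ones(len(s))]@c['P'][:3,:3].T; o=c['P'][:3,3]
    return o+D*((z-o[2])/D[:,2])[:,None]
def pts(c):
    v,u=np.mgrid[:384,:512]; uv=np.c_[u.ravel(),v.ravel()]; s=rays(c,uv); zz=c['z_map'].reshape(-1,1)
    return ((np.c_[s,np.ones(len(s))]*zz)@c['P'][:3,:3].T+c['P'][:3,3]).reshape(384,512,3)
def save(n,im,k=1): cv2.imwrite('pics/'+n+'.png',cv2.resize(im[:,:,::-1],None,fx=k,fy=k,interpolation=cv2.INTER_CUBIC))
E
python3 - <<'E'
from h import *
for n in('scene','top'):
    c=cam(n); save(n+'0',c['color'],1.5); print(n,c['fovy'],c['cx'],c['cy'],c['k1'],c['P'].round(3).tolist())
    np.save(n+'.npy',c,allow_pickle=True)
print(get_obs(),arm.grip_point_offset)
E
```

```text
pics
scene 57.75713039944684 252.12082947280797 193.45193726650388 0.021123299206797164 [[0.276, 0.641, -0.716, 1203.326], [0.961, -0.18, 0.209, -222.755], [0.005, -0.746, -0.666, 603.53], [0.0, 0.0, 0.0, 1.0]]
top 48.721829447043646 259.999706470809 190.15151694738958 -0.07657166162263974 [[-0.001, -0.984, 0.18, 387.946], [-0.999, 0.008, 0.037, -44.314], [-0.037, -0.18, -0.983, 1025.938], [0.0, 0.0, 0.0, 1.0]]
{'t': 0.1, 'qpos': array([ 1.2500868 ,  0.32174097, -0.07008528,  1.45151859,  0.02259398,
        1.37079237, -0.05691233]), 'dq': array([-0.00011524, -0.00392469, -0.00092039, -0.00344871, -0.0001419 ,
        0.00169949,  0.00122205]), 'joint_torque': array([ 3.90188507e-04, -4.94874501e+01, -3.83661613e-01, -3.15209842e+01,
        1.30133814e-02,  7.44433928e-03,  3.41843793e-05]), 'tcp_pos': array([ 213.38879614, -613.48513748,  230.35527441]), 'tool_rot': array([-8.16395094e-04,  9.86018997e-01,  1.66630844e-01, -1.81158078e-04]), 'contact_force': array([-1.21487748, -0.24851291,  0.27486311]), 'torque': array([-0.02249885,  0.0194056 ,  0.03892883]), 'opening': 85.53900671125417} 18.700000000000003
```

View pics/top0.png

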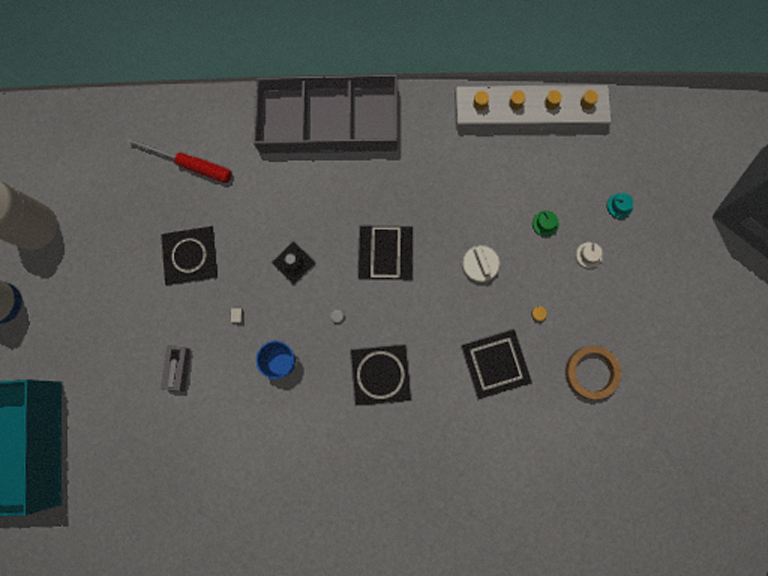

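View pics/scene0.png

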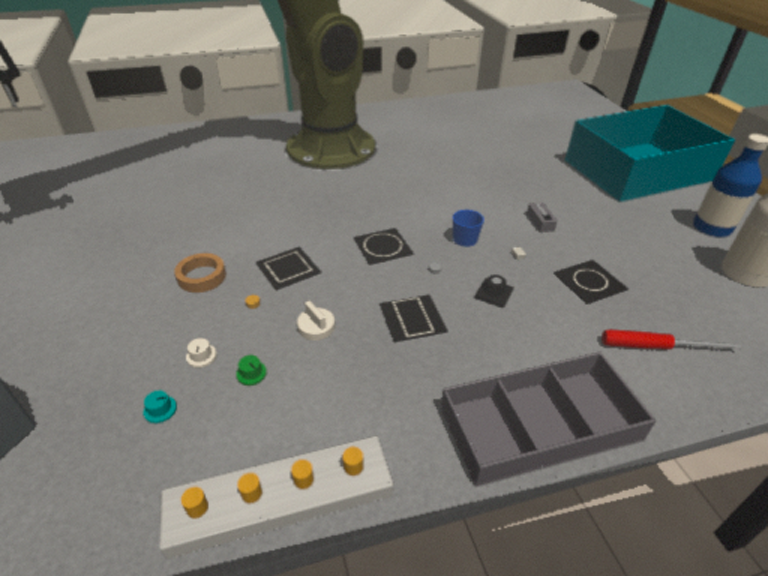

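The top view (1.5x pixels) shows:
- **Parts:** plug (481,264), white knob (590,255), latch (176,368), foot (294,262).
- **Mats:** small circle (189,256), rectangle (386,252), large circle (381,375), square (497,364).
- **Bystanders:** cup (276,360), tape (594,373).

All four parts look upright. Next I'll measure them.

```bash
cat > m.py <<'E'
from h import *
S=dict(plug=(481,264),knob=(590,255),latch=(176,368),foot=(294,262),cup=(276,360),tape=(594,373),
 psmall=(189,256),prect=(386,252),plarge=(381,375),psq=(497,364),grn=(545,223))
def rect(xy):
    (c,s,a)=cv2.minAreaRect(xy.astype(np.float32)); 
    if s[0]<s[1]: s=s[::-1]; a+=90
    return np.round(c,1),np.round(s,1),round((a+90)%180-90,1)   # angle of long side, world deg
def objs(c,lo):
    W=pts(c); zt=plane(c,[(0,0)],0)
    T=np.load('top.npy',allow_pickle=True).item()
    for n,(u,v) in S.items():
        if n[0]=='p' and n!='plug': continue
        g=plane(T,[(u/1.5,v/1.5)],15)[0]
        m=(np.hypot(W[...,0]-g[0],W[...,1]-g[1])<52)&(c['z_map']>0)
        z=W[...,2]; top=np.percentile(z[m],99.5) if m.sum() else 0
        for l,nm in ((lo,'all'),(top-5,'top')):
            k=m&(z>l)
            if k.sum()>5: print(n,nm,k.sum(),'ztop',round(top,1),rect(W[k][:,:2]),'mean',W[k].mean(0).round(1))
def pads(c,T):
    g=cv2.cvtColor(c['color'],cv2.COLOR_RGB2GRAY)
    for n in('psmall','prect','plarge','psq'):
        u,v=S[n]; p=plane(T,[(u/1.5,v/1.5)],4)[0]
        vv,uu=np.mgrid[:384,:512]; W=plane(c,np.c_[uu.ravel(),vv.ravel()],4).reshape(384,512,3)
        m=(np.hypot(W[...,0]-p[0],W[...,1]-p[1])<75)
        d=(m&(g<42)).astype(np.uint8)
        cs,_=cv2.findContours(cv2.morphologyEx(d,cv2.MORPH_CLOSE,np.ones((2,2))),cv2.RETR_EXTERNAL,cv2.CHAIN_APPROX_NONE)
        k=max(cs,key=cv2.contourArea); pad=cv2.drawContours(np.zeros_like(d),[k],-1,1,-1)
        w=(cv2.erode(pad,np.ones((5,5)))>0)&(g>85)
        print(n,'mat',rect(plane(c,k,4)[:,:2]),'line',w.sum(),rect(W[w][:,:2]))
E
python3 - <<'E'
from m import *
T=np.load('top.npy',allow_pickle=True).item(); C=np.load('scene.npy',allow_pickle=True).item()
for c in(T,C): print('---'); objs(c,6); pads(c,T)
E
```

```text
---
plug all 473 ztop 41.7 (array([ 608.2, -152.7]), array([59.5, 58.7]), -2.8) mean [ 606.5 -151.5   20.5]
plug top 82 ztop 41.7 (array([ 607.9, -152.4]), array([47.7, 10.3]), 21.2) mean [ 607.9 -152.5   39.6]
knob all 184 ztop 28.4 (array([ 622.5, -328.7]), array([39.3, 35.1]), 22.9) mean [ 621.5 -329.6   20.9]
knob top 113 ztop 28.4 (array([ 623.1, -331.8]), array([29.9, 27.5]), -0.4) mean [ 622.9 -332.2   26.1]
latch all 473 ztop 30.5 (array([432. , 341.5]), array([86.8, 34.7]), -5.8) mean [439.5 337.8  24.5]
latch top 267 ztop 30.5 (array([440.2, 339.8]), array([70. , 32.9]), -5.7) mean [440.9 340.4  27.4]
foot all 431 ztop 34.4 (array([608.8, 159.1]), array([66.6, 52.5]), -44.0) mean [612.2 152.   18. ]
foot top 133 ztop 34.4 (array([614.8, 153.8]), array([31.5, 31.3]), -26.6) mean [614.3 153.4  32. ]
cup all 336 ztop 52.3 (array([452.1, 170.7]), array([57.2, 53.4]), -89.8) mean [453.7 177.2  31.9]
cup top 97 ztop 52.3 (array([452.1, 170.8]), array([57. , 53.4]), -89.9) mean [452.3 172.9  50.1]
tape all 602 ztop 27.7 (array([ 432.6, -325.9]), array([83.7, 83. ]), 8.1) mean [ 43
[... 1765 characters left out ...]
ray([60.6, 56.3]), -8.3) mean [457.2 170.4  47.8]
tape all 502 ztop 24.6 (array([ 435.9, -327.3]), array([82.8, 82.1]), 73.3) mean [ 439.2 -326.7   17.7]
tape top 266 ztop 24.6 (array([ 433.9, -327.2]), array([81.5, 81.1]), -64.8) mean [ 435.7 -327.5   22. ]
grn all 235 ztop 26.5 (array([ 683.5, -265.6]), array([37.2, 34.7]), -65.4) mean [ 684.8 -264.4   19.9]
grn top 147 ztop 26.5 (array([ 681.2, -264. ]), array([32. , 29.3]), 85.0) mean [ 681.2 -264.1   24.5]Traceback (most recent call last):
  File "<stdin>", line 3, in <module>
  File "m.py", line 27, in pads
    k=max(cs,key=cv2.contourArea); pad=cv2.drawContours(np.zeros_like(d),[k],-1,1,-1)
ValueError: max() iterable argument is empty
```

```bash
cat >> m.py <<'E'
def lines(c,T):
    g=cv2.cvtColor(c['color'],cv2.COLOR_RGB2GRAY)
    vv,uu=np.mgrid[:384,:512]; W=plane(c,np.c_[uu.ravel(),vv.ravel()],4).reshape(384,512,3)
    for n in('psmall','prect','plarge','psq'):
        u,v=S[n]; p=plane(T,[(u/1.5,v/1.5)],4)[0]
        m=(np.hypot(W[...,0]-p[0],W[...,1]-p[1])<51)
        bg=np.median(g[(np.hypot(W[...,0]-p[0],W[...,1]-p[1])<90)&~(np.hypot(W[...,0]-p[0],W[...,1]-p[1])<70)])
        w=(m&(g>bg+12)).astype(np.uint8); k,l,st,_=cv2.connectedComponentsWithStats(w); i=1+st[1:,4].argmax()
        w=l==i; print(n,int(bg),w.sum(),rect(W[w][:,:2]))
E
python3 - <<'E'
from m import *
T=np.load('top.npy',allow_pickle=True).item(); C=np.load('scene.npy',allow_pickle=True).item()
for c in(T,C): print('---'); lines(c,T)
from scipy.spatial.transform import Rotation as R
q=get_obs()['tool_rot']; print(R.from_quat(q[[1,2,3,0]]).as_matrix().round(3))
E
```

```text
---
psmall 100 17 (array([641.1, 354.9]), array([38.5,  9. ]), -29.2)
prect 100 63 (array([649. ,   1.3]), array([46.4, 45. ]), -0.2)
plarge 101 52 (array([408.8,   8.1]), array([70.1, 29.8]), -84.2)
psq 101 23 (array([ 448.1, -207.2]), array([48.4,  5.7]), 10.1)
---
psmall 131 3 (array([645.6, 355.8]), array([8.5, 0. ]), -34.0)
prect 132 2 (array([674.4,  14.5]), array([2.4, 0. ]), 74.3)Traceback (most recent call last):
  File "<stdin>", line 3, in <module>
  File "m.py", line 37, in lines
    w=(m&(g>bg+12)).astype(np.uint8); k,l,st,_=cv2.connectedComponentsWithStats(w); i=1+st[1:,4].argmax()
                                                                                        ~~~~~~~~~~~~~~~^^
ValueError: attempt to get argmax of an empty sequence
```

```bash
cat >> m.py <<'E'
def inner(c,T):
    g=cv2.cvtColor(c['color'],cv2.COLOR_RGB2GRAY)
    vv,uu=np.mgrid[:384,:512]; W=plane(c,np.c_[uu.ravel(),vv.ravel()],4).reshape(384,512,3)
    for n in('psmall','prect','plarge','psq'):
        u,v=S[n]; p=plane(T,[(u/1.5,v/1.5)],4)[0]; D=np.hypot(W[...,0]-p[0],W[...,1]-p[1])
        a=np.median(g[D<12]); b=np.median(g[(D>70)&(D<90)]); w=((D<60)&(g<a+.45*(b-a))).astype(np.uint8)
        k,l=cv2.connectedComponents(w,connectivity=4); s=l==np.bincount(l[(D<12)&(l>0)]).argmax()
        print(n,int(a),int(b),s.sum(),rect(W[s][:,:2]),W[s].mean(0)[:2].round(1))
E
python3 - <<'E'
from m import *
T=np.load('top.npy',allow_pickle=True).item(); C=np.load('scene.npy',allow_pickle=True).item()
for c in(T,C): print('---'); inner(c,T)
from scipy.spatial.transform import Rotation as R
q=get_obs()['tool_rot']; print(R.from_quat(q[[1,2,3,0]]).as_matrix().round(3))
E
```

```text
---
psmall 28 100 287 (array([630.3, 334.4]), array([48.3, 47.7]), -71.9) [630.3 334.4]
prect 28 100 449 (array([632.5,   2.2]), array([73.8, 37. ]), -0.7) [632.4   2. ]
plarge 29 101 591 (array([430.9,  10.8]), array([64.3, 62.4]), -0.2) [430.8  10.2]
psq 29 101 583 (array([ 447.8, -175.1]), array([57.9, 57. ]), -73.3) [ 447.6 -175.1]
---
psmall 48 131 699 (array([634. , 330.4]), array([92.9, 91.3]), -82.0) [634.7 330. ]
prect 52 132 332 (array([633.3,   1.8]), array([76.2, 37.5]), -1.4) [634.8   1.4]
plarge 54 133 515 (array([435.9,   8.2]), array([93.4, 89.7]), 5.3) [436.2   7.8]
psq 55 134 572 (array([ 453.2, -175.6]), array([91.9, 89.6]), 16.3) [ 453.5 -176. ]
[[ 0.944  0.329 -0.001]
 [ 0.329 -0.944  0.002]
 [-0.    -0.002 -1.   ]]
```

```bash
cat > w.py <<'E'
import sys; from workcell import get_obs
import numpy as np; from scipy.spatial.transform import Rotation as R
o=get_obs(); x,y,z,p=map(float,sys.argv[1:5]); q=o['tool_rot']; M=R.from_quat(q[[1,2,3,0]])
psi=np.degrees(np.arctan2(*M.as_matrix()[1::-1,0])); d=np.array([x,y,z])-o['tcp_pos']
t=R.from_matrix(np.array([[np.cos(np.radians(p)),np.sin(np.radians(p)),0],[np.sin(np.radians(p)),-np.cos(np.radians(p)),0],[0,0,-1]]))
print('t',round(o['t'],2),'tcp',o['tcp_pos'].round(1),'psi',psi.round(1),'open',round(o['opening'],1),'F',o['contact_force'].round(1))
print('turn first',np.degrees((M.inv()*t).as_rotvec()).round(2),'then shift (after turn)',(t.inv().apply(d)).round(1),'shift w/o turn',M.inv().apply(d).round(1),'q',o['qpos'].round(2))
E
python3 w.py 610 -153 120 20
```

```text
t 0.1 tcp [ 213.4 -613.5  230.4] psi 19.2 open 85.5 F [-1.2 -0.2  0.3]
turn first [-0.1   0.   -0.82] then shift (after turn) [ 530.2 -297.1  110.4] shift w/o turn [ 525.9 -304.4  110.8] q [ 1.25  0.32 -0.07  1.45  0.02  1.37 -0.06]
```

```bash
python3 -m pendant '[[[0,0,-0.8],[29.5,-16.5,6.1],0],[[0,0,0],[29.5,-16.5,6.1],0],[[0,0,0],[29.5,-16.5,6.1],0],[[0,0,0],[29.5,-16.5,6.1],0],[[0,0,0],[29.5,-16.5,6.1],0],[[0,0,0],[29.5,-16.5,6.1],0],[[0,0,0],[29.5,-16.5,6.1],0],[[0,0,0],[29.5,-16.5,6.1],0],[[0,0,0],[29.5,-16.5,6.1],0],[[0,0,0],[29.5,-16.5,6.1],0],[[0,0,0],[29.5,-16.5,6.1],0],[[0,0,0],[29.5,-16.5,6.1],0],[[0,0,0],[29.5,-16.5,6.1],0],[[0,0,0],[29.5,-16.5,6.1],0],[[0,0,0],[29.5,-16.5,6.1],0],[[0,0,0],[29.5,-16.5,6.1],0],[[0,0,0],[29.5,-16.5,6.1],0],[[0,0,0],[29.5,-16.5,6.1],0],[[0,0,0],[0,0,0],0],[[0,0,0],[0,0,0],0]]'; python3 w.py 610 -153 22 20
```

```text
t: 1.77
tcp_pos: [612.0, -150.3, 120.3]
tool_rot: [-0.001, 0.984, 0.176, -0.001]
contact_force: [-0.3, -1.0, 0.1]
opening: 85.8
t 1.77 tcp [ 612.  -150.3  120.3] psi 20.3 open 85.8 F [-0.3 -1.   0.1]
turn first [-0.14  0.04  0.28] then shift (after turn) [-2.8  1.9 98.3] shift w/o turn [-2.7  2.1 98.3] q [ 0.54  0.39 -0.42  1.62  0.16  1.17 -1.14]
```

```bash
python3 -m pendant '[[[0,0,0],[-2.7,2,20],0],[[0,0,0],[0,0,20],0],[[0,0,0],[0,0,20],0],[[0,0,0],[0,0,20],0],[[0,0,0],[0,0,18.5],0],[[0,0,0],[0,0,0],0.5],[[0,0,0],[0,0,0],0.5],[[0,0,0],[0,0,0],0.5],[[0,0,0],[0,0,0],0.5]]'; python3 w.py 610 -153 22 20; python3 - <<'E'
from h import *
a=cam('scene')['color'][150:270,150:330];b=cam('top')['color'][130:230,250:430]
save('grasp1',np.vstack([a,b]),3.5) if 0 else save('grasp1',np.vstack([a,b]),2.7)
E
```

```text
t: 2.52
tcp_pos: [610.6, -157.2, 24.8]
tool_rot: [0.001, 0.985, 0.173, 0.001]
contact_force: [0.6, 0.5, 0.9]
opening: 43.2
t 2.52 tcp [ 610.6 -157.2   24.8] psi 19.9 open 43.2 F [0.6 0.5 0.9]
turn first [ 0.11 -0.11 -0.05] then shift (after turn) [ 0.9 -4.2  2.8] shift w/o turn [ 0.9 -4.2  2.8] q [ 0.52  0.48 -0.39  1.7   0.21  1.   -1.17]
```

View pics/grasp1.png

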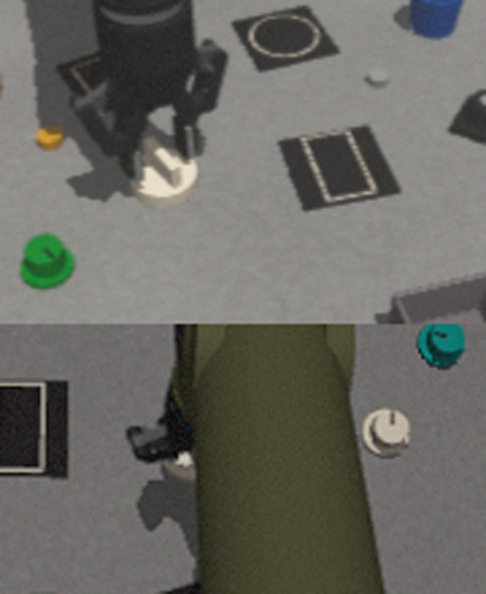

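The fingers straddle the bar in the upper crop (about (130,160) and (190,130)). I'll correct by about 4 mm, settle and close.

```bash
python3 -m pendant '[[[0,0,0],[1,-4,2.5],0.5],[[0,0,0],[0,0,0],0.5],[[0,0,0],[0,0,0],0.5]]'; python3 w.py 610 -153 22 20
```

```text
t: 2.87
tcp_pos: [609.2, -151.7, 20.6]
tool_rot: [-0.0, 0.985, 0.174, 0.0]
contact_force: [0.1, 0.3, 0.3]
opening: 42.7
t 2.87 tcp [ 609.2 -151.7   20.6] psi 20.0 open 42.7 F [0.1 0.3 0.3]
turn first [-0.01 -0.    0.03] then shift (after turn) [ 0.3  1.5 -1.4] shift w/o turn [ 0.3  1.5 -1.4] q [ 0.52  0.49 -0.39  1.71  0.22  0.99 -1.18]
```

```bash
python3 -m pendant '[[[0,0,0],[0,1,-1.5],1],[[0,0,0],[0,0,0],1],[[0,0,0],[0,0,0],1],[[0,0,0],[0,0,0],1],[[0,0,0],[0,0,0],1],[[0,0,0],[0,0,0],1],[[0,0,0],[0,0,0],1],[[0,0,0],[0,0,0],1]]'; python3 w.py 433 9 110 20
```

```text
t: 3.53
tcp_pos: [609.9, -153.5, 22.4]
tool_rot: [0.0, 0.985, 0.173, 0.0]
contact_force: [-0.6, -0.8, 3.2]
opening: 8.2
t 3.53 tcp [ 609.9 -153.5   22.4] psi 20.0 open 8.2 F [-0.6 -0.8  3.2]
turn first [ 0.04 -0.04 -0.02] then shift (after turn) [-110.7 -213.2  -87.6] shift w/o turn [-110.7 -213.1  -87.8] q [ 0.52  0.48 -0.39  1.7   0.22  0.99 -1.17]
```

```bash
python3 -m pendant '[[[0,0,0],[0,0,-15],1],[[0,0,0],[0,0,-25],1],[[0,0,0],[0,0,-25],1],[[0,0,0],[0,0,-23],1],[[0,0,0],[-11,-21.3,0],1],[[0,0,0],[-11,-21.3,0],1],[[0,0,0],[-11,-21.3,0],1],[[0,0,0],[-11,-21.3,0],1],[[0,0,0],[-11,-21.3,0],1],[[0,0,0],[-11,-21.3,0],1],[[0,0,0],[-11,-21.3,0],1],[[0,0,0],[-11,-21.3,0],1],[[0,0,0],[-11,-21.3,0],1],[[0,0,0],[-11,-21.3,0],1],[[0,0,0],[0,0,0],1],[[0,0,0],[0,0,0],1],[[0,0,0],[0,0,0],1]]'; python3 w.py 433 9 27 20;  python3 - <<'E'
from h import *
save('carry1',cam('scene')['color'],1.5)
E
```

```text
t: 4.95
tcp_pos: [433.5, 8.8, 109.9]
tool_rot: [0.0, 0.985, 0.173, 0.0]
contact_force: [-0.4, 0.5, -0.3]
opening: 8.4
t 4.95 tcp [433.5   8.8 109.9] psi 20.0 open 8.4 F [-0.4  0.5 -0.3]
turn first [ 0.03  0.   -0.02] then shift (after turn) [-0.4 -0.3 82.9] shift w/o turn [-0.4 -0.4 82.9] q [ 0.48 -0.02 -0.55  2.09 -0.01  1.07 -1.29]
```

View pics/carry1.png

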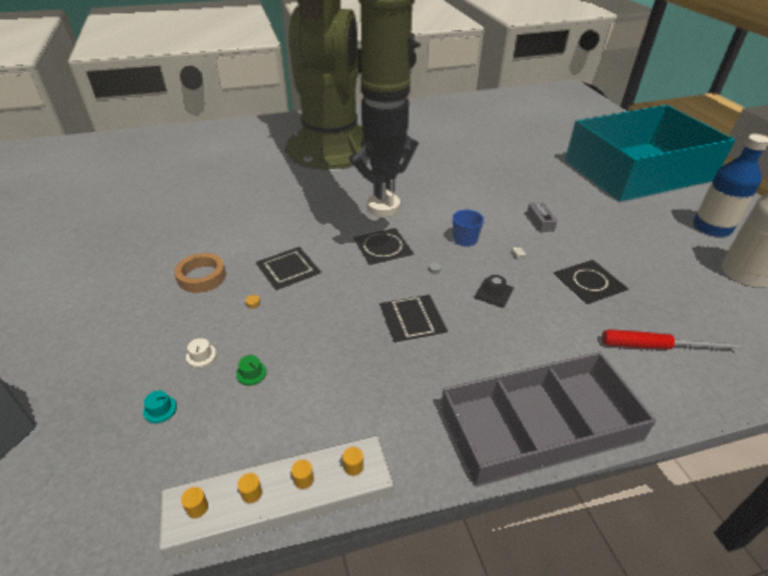

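The plug hangs level in the jaws at (383,205), above the large-circle mat. I'll lower it now.

```bash
python3 -m pendant '[[[0,0,0],[-0.4,0,20],1],[[0,0,0],[0,0,20],1],[[0,0,0],[0,0,20],1],[[0,0,0],[0,0,15],1],[[0,0,0],[0,0,7],1],[[0,0,0],[0,0,0],1],[[0,0,0],[0,0,0],1],[[0,0,0],[0,0,0],1]]'; python3 w.py 433 9 26.5 20
```

```text
t: 5.67
tcp_pos: [433.7, 8.9, 28.3]
tool_rot: [-0.0, 0.985, 0.173, 0.0]
contact_force: [-0.3, 1.1, -0.7]
opening: 8.6
t 5.67 tcp [433.7   8.9  28.3] psi 19.9 open 8.6 F [-0.3  1.1 -0.7]
turn first [ 0.   -0.04 -0.06] then shift (after turn) [-0.6 -0.3  1.8] shift w/o turn [-0.6 -0.3  1.8] q [ 0.46  0.11 -0.55  2.16  0.08  0.88 -1.37]
```

Down 2 mm, release partway, then lift and head for the knob.

```bash
python3 -m pendant '[[[0,0,0],[-0.5,0,1],1],[[0,0,0],[0,0,1],1],[[0,0,0],[0,0,0],1],[[0,0,0],[0,0,0],0.6],[[0,0,0],[0,0,0],0.6],[[0,0,0],[0,0,0],0.6],[[0,0,0],[0,0,0],0.6],[[0,0,0],[0,0,-10],0.6],[[0,0,0],[0,0,-20],0.3],[[0,0,0],[0,0,-25],0],[[0,0,0],[0,0,-30],0],[[0,0,0],[0,0,0],0]]'; python3 w.py 624.5 -332.5 110 20
```

```text
t: 6.67
tcp_pos: [436.5, 9.2, 116.8]
tool_rot: [0.001, 0.985, 0.174, 0.005]
contact_force: [2.0, -1.2, 0.3]
opening: 80.6
t 6.67 tcp [436.5   9.2 116.8] psi 20.0 open 80.6 F [ 2.  -1.2  0.3]
turn first [ 0.26 -0.5  -0.  ] then shift (after turn) [ 59.8 385.4   6.8] shift w/o turn [ 59.8 385.4   9.1] q [ 0.48 -0.03 -0.55  2.09 -0.02  1.07 -1.28]
```

```bash
python3 -m pendant '[[[0,0,0],[4.6,29.6,0.5],0],[[0,0,0],[4.6,29.6,0.5],0],[[0,0,0],[4.6,29.6,0.5],0],[[0,0,0],[4.6,29.6,0.5],0],[[0,0,0],[4.6,29.6,0.5],0],[[0,0,0],[4.6,29.6,0.5],0],[[0,0,0],[4.6,29.6,0.5],0],[[0,0,0],[4.6,29.6,0.5],0],[[0,0,0],[4.6,29.6,0.5],0],[[0,0,0],[4.6,29.6,0.5],0],[[0,0,0],[4.6,29.6,0.5],0],[[0,0,0],[4.6,29.6,0.5],0],[[0,0,0],[4.6,29.6,0.5],0],[[0,0,0],[0,0,0],0.3],[[0,0,0],[0,0,0],0.3],[[0,0,0],[0,0,0],0.3],[[0,0,0],[0,0,0],0.3]]'; python3 w.py 624.5 -332.5 10 20;python3 - <<'E'
from h import *
save('placed1',cam('top')['color'][100:300,150:420],2.8)
E
```

```text
t: 8.08
tcp_pos: [620.2, -330.4, 104.8]
tool_rot: [-0.0, 0.985, 0.174, 0.0]
contact_force: [0.2, -0.4, -0.4]
opening: 59.7
t 8.08 tcp [ 620.2 -330.4  104.8] psi 20.1 open 59.7 F [ 0.2 -0.4 -0.4]
turn first [-0.05 -0.02  0.08] then shift (after turn) [ 3.3  3.4 94.8] shift w/o turn [ 3.3  3.5 94.8] q [ 0.68  0.53 -0.32  1.44  0.17  1.2  -0.88]
```

View pics/placed1.png

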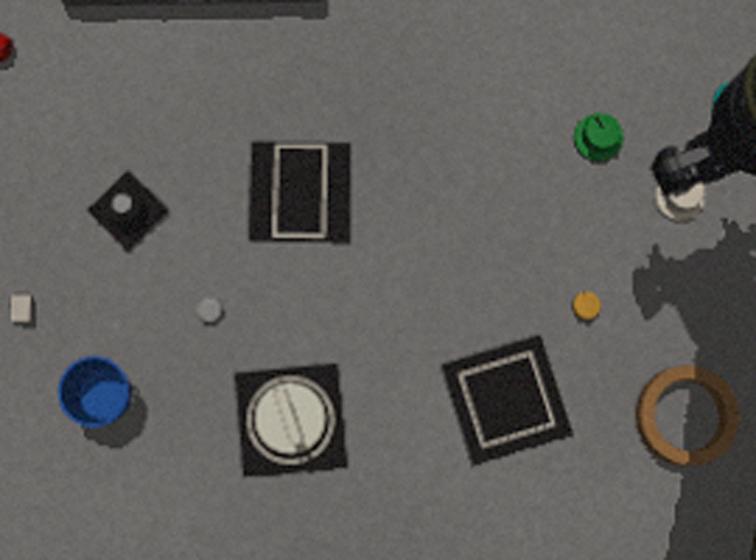

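The plug sits centred in its ring at (290,419). Now the knob.

```bash
python3 -m pendant '[[[0,0,0],[3.3,3.4,20],0.3],[[0,0,0],[0,0,20],0.3],[[0,0,0],[0,0,20],0.3],[[0,0,0],[0,0,20],0.3],[[0,0,0],[0,0,12],0.3],[[0,0,0],[0,0,0],0.3],[[0,0,0],[0,0,0],0.3],[[0,0,0],[0,0,0],0.3]]'; python3 w.py 624.5 -332.5 10 20
```

```text
t: 8.8
tcp_pos: [625.5, -334.3, 14.2]
tool_rot: [0.001, 0.985, 0.174, 0.001]
contact_force: [0.6, -0.7, 0.0]
opening: 59.7
t 8.8 tcp [ 625.5 -334.3   14.2] psi 20.0 open 59.7 F [ 0.6 -0.7  0. ]
turn first [ 0.1  -0.09  0.01] then shift (after turn) [-0.3 -2.1  4.2] shift w/o turn [-0.3 -2.1  4.2] q [ 0.67  0.63 -0.3   1.49  0.2   1.05 -0.9 ]
```

```bash
python3 -m pendant '[[[0,0,0],[-0.3,-1.5,3.5],0.3],[[0,0,0],[0,0,0],0.8],[[0,0,0],[0,0,0],1],[[0,0,0],[0,0,0],1],[[0,0,0],[0,0,0],1],[[0,0,0],[0,0,0],1],[[0,0,0],[0,0,0],1],[[0,0,0],[0,0,0],1]]'; python3 w.py 632 332.4 110 20
```

```text
t: 9.47
tcp_pos: [624.3, -333.2, 10.0]
tool_rot: [0.0, 0.985, 0.174, 0.001]
contact_force: [-0.3, -0.3, 4.8]
opening: 29.9
t 9.47 tcp [ 624.3 -333.2   10. ] psi 20.0 open 29.9 F [-0.3 -0.3  4.8]
turn first [ 0.06 -0.06 -0.02] then shift (after turn) [ 234.9 -622.8 -100. ] shift w/o turn [ 234.8 -622.8 -100.4] q [ 0.67  0.63 -0.3   1.49  0.2   1.05 -0.9 ]
```

```bash
python3 -m pendant '[[[0,0,0],[0,0,-15],1],[[0,0,0],[0,0,-25],1],[[0,0,0],[0,0,-30],1],[[0,0,0],[0,0,-30],1],[[0,0,0],[11.75,-31.1,0],1],[[0,0,0],[11.75,-31.1,0],1],[[0,0,0],[11.75,-31.1,0],1],[[0,0,0],[11.75,-31.1,0],1],[[0,0,0],[11.75,-31.1,0],1],[[0,0,0],[11.75,-31.1,0],1],[[0,0,0],[11.75,-31.1,0],1],[[0,0,0],[11.75,-31.1,0],1],[[0,0,0],[11.75,-31.1,0],1],[[0,0,0],[11.75,-31.1,0],1],[[0,0,0],[11.75,-31.1,0],1],[[0,0,0],[11.75,-31.1,0],1],[[0,0,0],[11.75,-31.1,0],1],[[0,0,0],[11.75,-31.1,0],1],[[0,0,0],[11.75,-31.1,0],1]]'; python3 -m pendant '[[[0,0,0],[11.75,-31.1,0],1],[[0,0,0],[11.75,-31.1,0],1],[[0,0,0],[11.75,-31.1,0],1],[[0,0,0],[11.75,-31.1,0],1],[[0,0,0],[11.75,-31.1,0],1],[[0,0,0],[0,0,0],1],[[0,0,0],[0,0,0],1],[[0,0,0],[0,0,0],1]]';python3 w.py 632 332.4 16 20
```

```text
t: 11.05
tcp_pos: [629.6, 167.0, 109.5]
tool_rot: [0.0, 0.985, 0.173, -0.0]
contact_force: [1.4, 0.1, 0.0]
opening: 30.0
t: 11.72
tcp_pos: [631.9, 331.2, 108.8]
tool_rot: [0.001, 0.985, 0.174, -0.0]
contact_force: [0.1, -0.1, -0.9]
opening: 29.4
t 11.72 tcp [631.9 331.2 108.8] psi 20.0 open 29.4 F [ 0.1 -0.1 -0.9]
turn first [ 0.07  0.04 -0.01] then shift (after turn) [ 0.5 -1.1 92.8] shift w/o turn [ 0.5 -1.2 92.8] q [-0.17  0.58 -0.51  1.4   0.29  1.24 -1.93]
```

```bash
python3 -m pendant '[[[0,0,0],[0.5,-1.1,22],1],[[0,0,0],[0,0,22],1],[[0,0,0],[0,0,22],1],[[0,0,0],[0,0,17],1],[[0,0,0],[0,0,8],1],[[0,0,0],[0,0,0],1],[[0,0,0],[0,0,0],1],[[0,0,0],[0,0,0],1]]'; python3 w.py 632 332.4 14 20
```

```text
t: 12.38
tcp_pos: [633.2, 332.9, 19.6]
tool_rot: [-0.0, 0.985, 0.173, 0.001]
contact_force: [0.1, 0.9, -0.6]
opening: 29.5
t 12.38 tcp [633.2 332.9  19.6] psi 19.9 open 29.5 F [ 0.1  0.9 -0.6]
turn first [-0.   -0.13 -0.07] then shift (after turn) [-1.3  0.1  5.6] shift w/o turn [-1.3  0.1  5.6] q [-0.18  0.67 -0.49  1.46  0.33  1.09 -1.96]
```

```bash
python3 -m pendant '[[[0,0,0],[-1,0,3],1],[[0,0,0],[0,0,2],1],[[0,0,0],[0,0,0],1],[[0,0,0],[0,0,0],1]]'; python3 w.py 632 332.4 14 20
```

```text
t: 12.72
tcp_pos: [631.7, 333.1, 14.0]
tool_rot: [-0.0, 0.985, 0.174, 0.001]
contact_force: [-0.4, 0.3, 3.9]
opening: 29.9
t 12.72 tcp [631.7 333.1  14. ] psi 20.0 open 29.9 F [-0.4  0.3  3.9]
turn first [ 0.   -0.09 -0.01] then shift (after turn) [0.  0.7 0. ] shift w/o turn [0.  0.7 0. ] q [-0.18  0.67 -0.49  1.47  0.33  1.08 -1.96]
```

```bash
python3 -m pendant '[[[0,0,0],[0,0,0],0.4],[[0,0,0],[0,0,0],0.4],[[0,0,0],[0,0,0],0.4],[[0,0,0],[0,0,0],0.4],[[0,0,0],[0,0,-10],0.4],[[0,0,0],[0,0,-25],0.3],[[0,0,0],[0,0,-30],0.3],[[0,0,0],[0,0,-30],0.3],[[0,0,-7],[0,0,0],0.3],[[0,0,-7],[0,0,0],0.3],[[0,0,-7],[0,0,0],0.3],[[0,0,-7],[0,0,0],0.3],[[0,0,-7],[0,0,0],0.3],[[0,0,-7],[0,0,0],0.3],[[0,0,-7],[0,0,0],0.3],[[0,0,-7],[0,0,0],0.3],[[0,0,-7],[0,0,0],0.3],[[0,0,-7],[0,0,0],0.3],[[0,0,-7],[0,0,0],0.3],[[0,0,-7],[0,0,0],0.3]]'; python3 -m pendant '[[[0,0,-7],[0,0,0],0.3],[[0,0,-7],[0,0,0],0.3],[[0,0,-7],[0,0,0],0.3],[[0,0,-7],[0,0,0],0.3],[[0,0,-7],[0,0,0],0.3],[[0,0,-7],[0,0,0],0.3],[[0,0,-7],[0,0,0],0.3],[[0,0,-7],[0,0,0],0.3],[[0,0,-7],[0,0,0],0.3],[[0,0,-7],[0,0,0],0.3],[[0,0,0],[0,0,0],0.3],[[0,0,0],[0,0,0],0.3]]';python3 w.py 442 339.5 110 174
```

```text
t: 14.38
tcp_pos: [631.3, 332.6, 108.7]
tool_rot: [0.0, 0.613, 0.79, 0.0]
contact_force: [-0.2, 0.6, -0.3]
opening: 59.9
t: 15.38
tcp_pos: [631.3, 332.6, 108.3]
tool_rot: [0.0, 0.054, 0.999, 0.0]
contact_force: [-0.3, -0.2, -0.1]
opening: 59.9
t 15.38 tcp [631.3 332.6 108.3] psi 173.8 open 59.9 F [-0.3 -0.2 -0.1]
turn first [ 0.01  0.   -0.23] then shift (after turn) [189.  -12.9  -1.7] shift w/o turn [188.9 -13.6  -1.7] q [ 0.12  0.76 -1.01  1.39  0.64  1.34  0.56]
```

```bash
python3 -m pendant '[[[0,0,0],[27,-1.9,0],0.3],[[0,0,0],[27,-1.9,0],0.3],[[0,0,0],[27,-1.9,0],0.3],[[0,0,0],[27,-1.9,0],0.3],[[0,0,0],[27,-1.9,0],0.3],[[0,0,0],[27,-1.9,0],0.3],[[0,0,0],[27,-1.9,0],0.3],[[0,0,0],[0,0,0],0.3],[[0,0,0],[0,0,0],0.3],[[0,0,0],[0,0,0],0.3]]'; python3 w.py 442 339.5 7 174; python3 - <<'E'
from m import *
save('placed2',cam('scene')['color'][110:230,270:450],3.3)
E
```

```text
t: 16.22
tcp_pos: [442.8, 339.0, 108.4]
tool_rot: [0.001, 0.054, 0.999, -0.0]
contact_force: [-0.3, 0.1, 0.1]
opening: 59.9
t 16.22 tcp [442.8 339.  108.4] psi 173.8 open 59.9 F [-0.3  0.1  0.1]
turn first [-0.02  0.1  -0.16] then shift (after turn) [  0.9   0.4 101.4] shift w/o turn [  1.1   0.4 101.4] q [ 0.27  0.48 -1.19  1.8   0.49  1.19  0.39]
```

View pics/placed2.png

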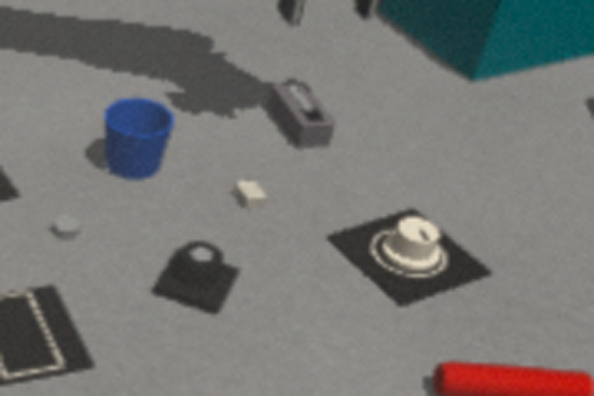

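The knob sits centred in its ring at (410,252). Descending on the latch.

```bash
python3 -m pendant '[[[0,0,0],[1,0.4,22],0.3],[[0,0,0],[0,0,22],0.3],[[0,0,0],[0,0,22],0.3],[[0,0,0],[0,0,20],0.3],[[0,0,0],[0,0,12],0.3],[[0,0,0],[0,0,0],0.3],[[0,0,0],[0,0,0],0.3],[[0,0,0],[0,0,0],0.3]]'; python3 w.py 442 339.5 7 174
```

```text
t: 16.93
tcp_pos: [441.6, 340.6, 11.0]
tool_rot: [0.0, 0.053, 0.999, 0.001]
contact_force: [0.1, 0.4, 0.0]
opening: 60.0
t 16.93 tcp [441.6 340.6  11. ] psi 173.9 open 60.0 F [0.1 0.4 0. ]
turn first [ 0.08  0.05 -0.05] then shift (after turn) [-0.5 -1.1  4. ] shift w/o turn [-0.5 -1.1  4. ] q [ 0.17  0.6  -1.07  1.88  0.61  1.04  0.3 ]
```

```bash
python3 -m pendant '[[[0,0,0],[-0.5,-1,4],0.3],[[0,0,0],[0,0,0],0.8],[[0,0,0],[0,0,0],1],[[0,0,0],[0,0,0],1],[[0,0,0],[0,0,0],1],[[0,0,0],[0,0,0],1],[[0,0,0],[0,0,0],1],[[0,0,0],[0,0,0],1],[[0,0,0],[0,0,-15],1],[[0,0,0],[0,0,-25],1],[[0,0,0],[0,0,-30],1],[[0,0,0],[0,0,-30],1],[[0,0,-5],[0,0,0],1],[[0,0,0],[0,0,0],1],[[0,0,0],[0,0,0],1]]'; python3 w.py 633 2 110 179
```

```text
t: 18.18
tcp_pos: [440.9, 338.2, 105.9]
tool_rot: [-0.0, 0.01, 1.0, -0.0]
contact_force: [-0.0, -0.1, -1.2]
opening: 30.7
t 18.18 tcp [440.9 338.2 105.9] psi 178.9 open 30.7 F [-0.  -0.1 -1.2]
turn first [-0.04 -0.02 -0.14] then shift (after turn) [-197.9 -332.8   -4.1] shift w/o turn [-198.7 -332.3   -3.9] q [ 0.28  0.5  -1.21  1.81  0.5   1.19  0.47]
```

```bash
python3 -m pendant '[[[0,0,0],[-15.3,-25.6,0],1],[[0,0,0],[-15.3,-25.6,0],1],[[0,0,0],[-15.3,-25.6,0],1],[[0,0,0],[-15.3,-25.6,0],1],[[0,0,0],[-15.3,-25.6,0],1],[[0,0,0],[-15.3,-25.6,0],1],[[0,0,0],[-15.3,-25.6,0],1],[[0,0,0],[-15.3,-25.6,0],1],[[0,0,0],[-15.3,-25.6,0],1],[[0,0,0],[-15.3,-25.6,0],1],[[0,0,0],[-15.3,-25.6,0],1],[[0,0,0],[-15.3,-25.6,0],1],[[0,0,0],[-15.3,-25.6,0],1],[[0,0,0],[0,0,0],1],[[0,0,0],[0,0,0],1],[[0,0,0],[0,0,0],1],[[0,0,0],[0,0,0],1]]'; python3 w.py 633 2 13 179; python3 - <<'E'
from h import *
save('carry3',cam('scene')['color'][80:260,160:400],2.5)
E
```

```text
t: 19.6
tcp_pos: [633.0, 4.2, 105.4]
tool_rot: [-0.001, 0.008, 1.0, 0.0]
contact_force: [-0.1, 0.7, -0.9]
opening: 30.7
t 19.6 tcp [633.    4.2 105.4] psi 179.1 open 30.7 F [-0.1  0.7 -0.9]
turn first [ 0.04 -0.09  0.08] then shift (after turn) [-0.  -2.2 92.4] shift w/o turn [-0.2 -2.3 92.4] q [ 0.76  0.64 -1.11  1.61  0.59  1.27  1.1 ]
```

View pics/carry3.png

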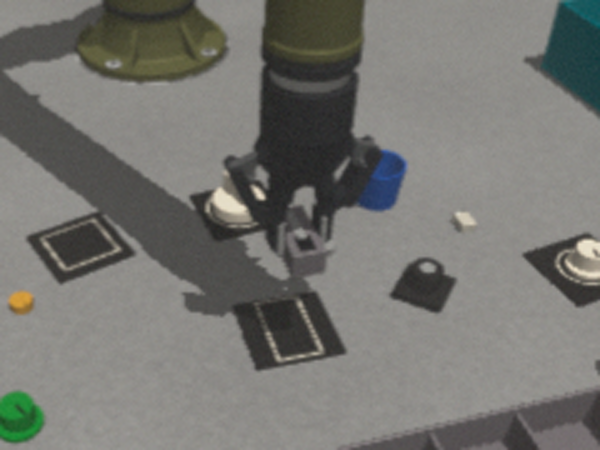

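The latch is held level at (305,245), above the rectangle mat. Lowering.

```bash
python3 -m pendant '[[[0,0,0],[0,-1.5,22],1],[[0,0,0],[0,0,22],1],[[0,0,0],[0,0,22],1],[[0,0,0],[0,0,16],1],[[0,0,0],[0,0,8],1],[[0,0,0],[0,0,0],1],[[0,0,0],[0,0,0],1],[[0,0,0],[0,0,0],1]]'; python3 w.py 633 2 11 179
```

```text
t: 20.32
tcp_pos: [635.1, 1.5, 17.4]
tool_rot: [0.001, 0.009, 1.0, 0.0]
contact_force: [0.6, -0.4, -1.5]
opening: 30.4
t 20.32 tcp [635.1   1.5  17.4] psi 179.0 open 30.4 F [ 0.6 -0.4 -1.5]
turn first [0.01 0.12 0.  ] then shift (after turn) [2.1 0.4 6.4] shift w/o turn [2.1 0.4 6.4] q [ 0.71  0.73 -1.03  1.68  0.68  1.14  1.05]
```

```bash
python3 -m pendant '[[[0,0,0],[1.5,0.4,4],1],[[0,0,0],[0,0,1.5],1],[[0,0,0],[0,0,0],1],[[0,0,0],[0,0,0],1]]'; python3 w.py 633 2 11 179
```

```text
t: 20.65
tcp_pos: [632.8, 1.4, 10.8]
tool_rot: [0.0, 0.009, 1.0, -0.0]
contact_force: [1.0, -0.4, 0.5]
opening: 30.6
t 20.65 tcp [632.8   1.4  10.8] psi 179.0 open 30.6 F [ 1.  -0.4  0.5]
turn first [-0.01  0.02 -0.02] then shift (after turn) [-0.2  0.7 -0.2] shift w/o turn [-0.2  0.7 -0.2] q [ 0.71  0.73 -1.02  1.68  0.69  1.13  1.04]
```

```bash
python3 -m pendant '[[[0,0,0],[0,0,1],1],[[0,0,0],[0,0,0],1],[[0,0,0],[0,0,0],0.4],[[0,0,0],[0,0,0],0.4],[[0,0,0],[0,0,0],0.4],[[0,0,0],[0,0,0],0.4],[[0,0,0],[0,0,-10],0.4],[[0,0,0],[0,0,-25],0.3],[[0,0,0],[0,0,-30],0.3],[[0,0,0],[0,0,-30],0.3],[[0,0,0],[0,0,0],0.3]]'; python3 w.py 616.5 154 105 179
```

```text
t: 21.57
tcp_pos: [636.3, 2.8, 111.5]
tool_rot: [0.005, 0.009, 1.0, 0.0]
contact_force: [1.4, 0.2, 1.1]
opening: 59.6
t 21.57 tcp [636.3   2.8 111.5] psi 179.0 open 59.6 F [1.4 0.2 1.1]
turn first [ 0.04  0.56 -0.  ] then shift (after turn) [ 22.4 150.8   6.5] shift w/o turn [ 22.5 150.8   6.4] q [ 0.76  0.63 -1.11  1.61  0.59  1.27  1.1 ]
```

```bash
python3 -m pendant '[[[0,0,0],[3.3,25.2,0],0.3],[[0,0,0],[3.3,25.2,0],0.3],[[0,0,0],[3.3,25.2,0],0.3],[[0,0,0],[3.3,25.2,0],0.3],[[0,0,0],[3.3,25.2,0],0.3],[[0,0,0],[3.3,25.2,0],0.3],[[0,0,0],[0,0,0],0.3],[[0,0,0],[0,0,0],0.3],[[0,0,0],[0,0,0],0.3]]'; python3 w.py 616.5 154 20 179
```

```text
t: 22.32
tcp_pos: [615.8, 152.3, 104.7]
tool_rot: [0.0, 0.009, 1.0, -0.0]
contact_force: [0.6, 0.3, 0.3]
opening: 59.6
t 22.32 tcp [615.8 152.3 104.7] psi 179.0 open 59.6 F [0.6 0.3 0.3]
turn first [-0.06  0.03 -0.02] then shift (after turn) [-0.6  1.7 84.7] shift w/o turn [-0.6  1.7 84.7] q [ 0.52  0.64 -1.11  1.61  0.6   1.27  0.86]
```

```bash
python3 -m pendant '[[[0,0,0],[-0.6,1.7,22],0.3],[[0,0,0],[0,0,22],0.3],[[0,0,0],[0,0,22],0.3],[[0,0,0],[0,0,15],0.3],[[0,0,0],[0,0,5],0.3],[[0,0,0],[0,0,0],0.3],[[0,0,0],[0,0,0],0.3],[[0,0,0],[0,0,0],0.3]]'; python3 w.py 616.5 154 14 179
```

```text
t: 22.98
tcp_pos: [617.2, 154.9, 19.9]
tool_rot: [0.001, 0.009, 1.0, 0.0]
contact_force: [-0.3, -0.2, 0.4]
opening: 60.0
t 22.98 tcp [617.2 154.9  19.9] psi 179.0 open 60.0 F [-0.3 -0.2  0.4]
turn first [ 0.04  0.12 -0.04] then shift (after turn) [ 0.7 -0.9  5.9] shift w/o turn [ 0.7 -0.9  5.9] q [ 0.47  0.73 -1.03  1.67  0.68  1.14  0.8 ]
```

```bash
python3 -m pendant '[[[0,0,0],[0.7,-0.8,5],0.3],[[0,0,0],[0,0,0],0.8],[[0,0,0],[0,0,0],1],[[0,0,0],[0,0,0],1],[[0,0,0],[0,0,0],1],[[0,0,0],[0,0,0],1],[[0,0,0],[0,0,0],1],[[0,0,0],[0,0,0],1]]'; python3 w.py 616.5 154 14 179;  python3 -m pendant '[[[0,0,0],[0,0,-15],1],[[0,0,0],[0,0,-25],1],[[0,0,0],[0,0,-30],1],[[0,0,0],[0,0,-30],1],[[0,0,7],[0,0,0],1],[[0,0,7],[0,0,0],1],[[0,0,7],[0,0,0],1],[[0,0,7],[0,0,0],1],[[0,0,1.6],[0,0,0],1],[[0,0,0],[0,0,0],1],[[0,0,0],[0,0,0],1]]'; python3 w.py 450.5 -175.4 113 149.4
```

```text
t: 23.65
tcp_pos: [615.8, 154.0, 14.1]
tool_rot: [0.0, 0.009, 1.0, -0.0]
contact_force: [-0.9, -0.7, 4.5]
opening: 31.9
t 23.65 tcp [615.8 154.   14.1] psi 179.0 open 31.9 F [-0.9 -0.7  4.5]
turn first [-0.01  0.04 -0.02] then shift (after turn) [-0.7  0.1  0.1] shift w/o turn [-0.7  0.1  0.1] q [ 0.47  0.73 -1.03  1.68  0.68  1.13  0.8 ]
t: 24.57
tcp_pos: [615.2, 153.9, 113.7]
tool_rot: [-0.0, 0.263, 0.965, -0.0]
contact_force: [0.0, -0.6, -0.9]
opening: 31.5
t 24.57 tcp [615.2 153.9 113.7] psi 149.5 open 31.5 F [ 0.  -0.6 -0.9]
turn first [-0.02  0.    0.07] then shift (after turn) [ -25.9 -367.3    0.7] shift w/o turn [ -25.4 -367.3    0.8] q [ 0.47  0.58 -1.01  1.61  0.51  1.25  0.4 ]
```

```bash
python3 -m pendant '[[[0,0,0],[-2,-28.2,0],1],[[0,0,0],[-2,-28.2,0],1],[[0,0,0],[-2,-28.2,0],1],[[0,0,0],[-2,-28.2,0],1],[[0,0,0],[-2,-28.2,0],1],[[0,0,0],[-2,-28.2,0],1],[[0,0,0],[-2,-28.2,0],1],[[0,0,0],[-2,-28.2,0],1],[[0,0,0],[-2,-28.2,0],1],[[0,0,0],[-2,-28.2,0],1],[[0,0,0],[-2,-28.2,0],1],[[0,0,0],[-2,-28.2,0],1],[[0,0,0],[-2,-28.2,0],1],[[0,0,0],[0,0,0],1],[[0,0,0],[0,0,0],1],[[0,0,0],[0,0,0],1],[[0,0,0],[0,0,0],1]]'; python3 w.py 450.5 -175.4 20 149.4; python3 - <<'E'
from h import *
save('carry4',cam('scene')['color'][80:260,120:360],2.5)
E
```

```text
t: 25.98
tcp_pos: [451.7, -173.5, 113.7]
tool_rot: [0.0, 0.263, 0.965, 0.0]
contact_force: [0.3, 0.2, -0.4]
opening: 31.8
t 25.98 tcp [ 451.7 -173.5  113.7] psi 149.5 open 31.8 F [ 0.3  0.2 -0.4]
turn first [0.03 0.01 0.13] then shift (after turn) [ 0.  -2.2 93.7] shift w/o turn [ 0.1 -2.3 93.7] q [ 1.4   0.21 -1.16  1.97  0.21  1.1   1.19]
```

View pics/carry4.png

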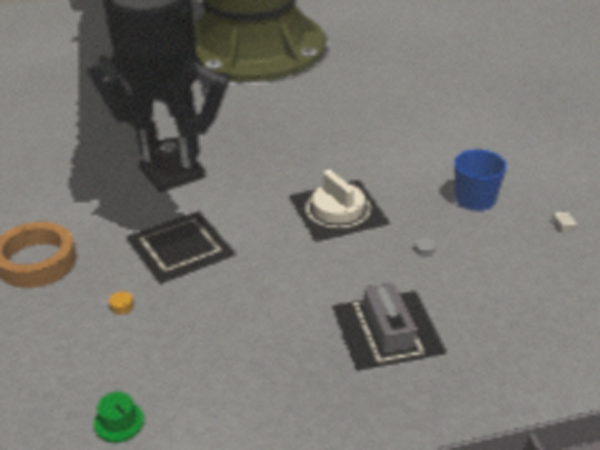

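The foot is held level and parallel to the square at (172,165). The latch sits in its rectangle at (390,320). Lowering.

```bash
python3 -m pendant '[[[0,0,0],[0,-2,22],1],[[0,0,0],[0,0,22],1],[[0,0,0],[0,0,22],1],[[0,0,0],[0,0,17],1],[[0,0,0],[0,0,8],1],[[0,0,0],[0,0,0],1],[[0,0,0],[0,0,0],1],[[0,0,0],[0,0,0],1]]'; python3 w.py 450.5 -175.4 18 149.4
```

```text
t: 26.7
tcp_pos: [451.2, -176.4, 23.6]
tool_rot: [0.001, 0.264, 0.965, -0.0]
contact_force: [0.5, -0.4, -1.6]
opening: 32.1
t 26.7 tcp [ 451.2 -176.4   23.6] psi 149.4 open 32.1 F [ 0.5 -0.4 -1.6]
turn first [0.01 0.1  0.04] then shift (after turn) [1.2 0.5 5.6] shift w/o turn [1.2 0.5 5.6] q [ 1.26  0.37 -1.05  2.04  0.39  0.95  1.04]
```

```bash
python3 -m pendant '[[[0,0,0],[1,0.4,4],1],[[0,0,0],[0,0,1.5],1],[[0,0,0],[0,0,0],1],[[0,0,0],[0,0,0],1]]'; python3 w.py 450.5 -175.4 18 149.4
```

```text
t: 27.03
tcp_pos: [450.1, -176.0, 18.0]
tool_rot: [0.001, 0.264, 0.964, -0.0]
contact_force: [-1.6, 0.3, 5.2]
opening: 32.0
t 27.03 tcp [ 450.1 -176.    18. ] psi 149.4 open 32.0 F [-1.6  0.3  5.2]
turn first [-0.03  0.08 -0.03] then shift (after turn) [-0.1  0.8 -0. ] shift w/o turn [-0.1  0.8 -0. ] q [ 1.25  0.37 -1.04  2.05  0.4   0.94  1.03]
```

```bash
python3 -m pendant '[[[0,0,0],[0,0,0],0.4],[[0,0,0],[0,0,0],0.4],[[0,0,0],[0,0,0],0.4],[[0,0,0],[0,0,0],0.4],[[0,0,0],[0,0,-10],0.4],[[0,0,0],[0,0,-25],0.3],[[0,0,0],[0,0,-30],0.3],[[0,0,0],[0,0,-30],0.3],[[0,0,0],[0,0,-30],0.3],[[0,0,0],[-26,-17.8,0],0.3],[[0,0,0],[-26,-17.8,0],0.3],[[0,0,0],[-26,-17.8,0],0.3],[[0,0,0],[-26,-17.8,0],0.3],[[0,0,0],[-26,-17.8,0],0.3],[[0,0,0],[-26,-17.8,0],0.3],[[0,0,0],[-26,-17.8,0],0.3],[[0,0,0],[-26,-17.8,0],0.3],[[0,0,0],[0,0,0],0.3],[[0,0,0],[0,0,0],0.3]]'; python3 w.py 560 -400 150 149.4; python3 - <<'E'
from m import *
T0=np.load('top.npy',allow_pickle=True).item()
S.update(plug=S['plarge'],knob=S['psmall'],latch=S['prect'],foot=S['psq'])
for n in('top','scene'):
    c=cam(n); print(n); objs(c,7)
    save('end_'+n,c['color'][120:290,90:420] if n=='top' else c['color'][110:260,100:430],2.3)
E
```

```text
t: 28.62
tcp_pos: [555.7, -405.9, 141.7]
tool_rot: [-0.0, 0.265, 0.964, 0.001]
contact_force: [0.2, -0.3, -0.0]
opening: 60.1
t 28.62 tcp [ 555.7 -405.9  141.7] psi 149.2 open 60.1 F [ 0.2 -0.3 -0. ]
turn first [ 0.09 -0.03 -0.18] then shift (after turn) [-0.7  7.2 -8.3] shift w/o turn [-0.7  7.2 -8.3] q [ 1.23  0.63 -0.94  1.43  0.51  1.34  1.3 ]
top
plug all 516 ztop 46.3 (array([431.8,   5.2]), array([85.3, 74.2]), 4.9) mean [430.    9.1  23. ]
plug top 83 ztop 46.3 (array([430.8,   8.4]), array([47.3,  9.5]), 18.5) mean [430.9   8.3  44.1]
knob all 296 ztop 32.9 (array([629.5, 332.4]), array([87.2, 85.6]), 4.3) mean [627.8 329.4  19. ]
knob top 109 ztop 32.9 (array([630.6, 333.5]), array([31.2, 29.7]), 63.9) mean [630.5 332.4  30.3]
latch all 423 ztop 34.0 (array([630.9,   1.1]), array([84.3, 84.1]), -4.3) mean [626.8   1.9  26.4]
latch top 233 ztop 34.0 (array([628.5,   2.5]), array([67.8, 29.1]), -0.1) mean [627.9   2.9  30.9]
foot all 519 ztop 38.8 (array([ 445.4, -175.2]), array([86. , 83.1]), -67.0) mean [ 448.3 -172.8   20. ]
foot top 135 ztop 38.8 (array([ 450. , -174.3]),
[... 1397 characters left out ...]
top 36.3 (array([ 453.9, -173.9]), array([31.4, 30.8]), 72.9) mean [ 454.3 -174.3   34.5]
cup all 394 ztop 49.8 (array([456.3, 171. ]), array([59.9, 57.7]), -17.8) mean [456.7 170.2  33. ]
cup top 79 ztop 49.8 (array([454.4, 171.3]), array([58.6, 57.7]), 31.8) mean [454.1 172.7  47.7]
tape all 493 ztop 24.4 (array([ 434.6, -327.1]), array([83.2, 82.3]), 21.5) mean [ 439.1 -326.9   18. ]
tape top 268 ztop 24.4 (array([ 434.4, -327.3]), array([81.8, 81.8]), 69.5) mean [ 436.6 -327.5   22. ]
grn all 220 ztop 26.8 (array([ 680.9, -264.5]), array([33.5, 31.8]), -62.9) mean [ 684.7 -264.    21. ]
grn top 143 ztop 26.8 (array([ 680.8, -263.6]), array([32. , 29.6]), 73.6) mean [ 681.  -264.    24.8]
```

View pics/end_top.png

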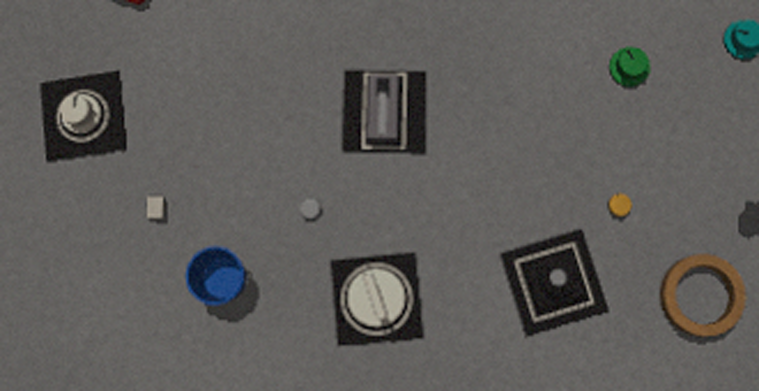

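View pics/end_scene.png

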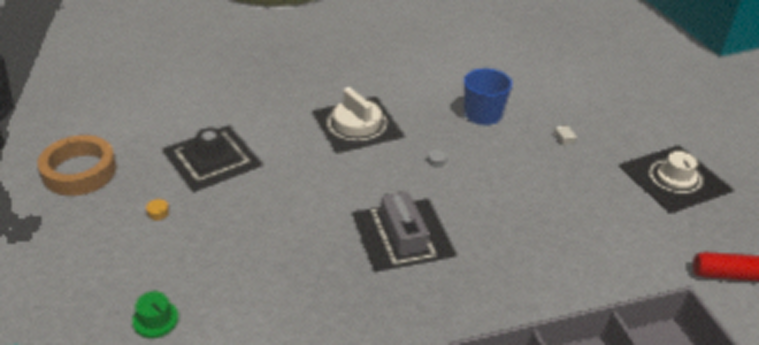

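Both views show all four parts upright inside their outlines, and the cup and tape haven't moved. Handing in.

```bash
python3 -c "
from workcell import arm; print(arm.finish_job())"
```

```text
the job is handed in; nothing more can be done
None
```

All four parts are on their matching mats, and I handed the job in at about 29 s of the 96 s allowed. No verdict is reported. I placed the plug on the large circle, the knob on the small circle, the latch on the rectangle and the foot on the square.

- **Position:** in both camera views each part's top face is within about 5 mm of its outline's centre (limit 10 mm). The latch is off most: the top camera puts it about 4 mm off in x, and the scene camera within 1 mm. Throughout, the two cameras differed by 2–5 mm in x.
- **Angle:** the latch lines up to within about 1°. The foot's sides measured about 14.8°, against 16.4° for the square.
- **Height:** part tops measured about 4 mm higher than on the counter, which fits their resting on the mats.
- **Cup, tape and look-alikes:** the cup and tape moved by less than the measuring noise, about 2 mm. The look-alike knobs were not touched.
- **Arm:** it ended clear of everything, with no contact force.

One measurement failed: my first outline finder lost the rectangle in the top view and found no mats in the scene view. I replaced it with a fit to the inside of the outline. In the scene view that fit took the whole mat for three of them, so I used the mat's centre there.

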